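# Wipe the brittle off the serving board into its tray

### The arm

A 6-joint arm with a two-finger parallel gripper is mounted at the origin on the work surface. World frame = base frame: x ahead of the robot, y to its left, z up, the work surface at z = 0. Lengths are in mm, angles in rad, forces in N, time in s.
With the tool pointing down it reaches from about 325 to 900 mm from the base axis. Payload 6.1 kg.
Tool frame: the origin (TCP) lies on the mounting face of the last link; the fingertips stand 173 mm ahead of it and the grasp point (between the pads) lies manip.grasp_offset ahead of it (manip.grasp_offset is the distance from the TCP to the grasp point, in mm); z points along the fingers, y is the line along which they close (so a half turn about z gives the same grasp; the last joint's range is limited). The gripper opens to 85 mm and grips with 20 to 120 N. Pads are 22 mm wide; open, the fingers measure 114 mm over their backs; the gripper's body (76 mm by 85 mm) begins 54 mm behind the grasp point. The pads swing forward as they close: fully open they stand 13 mm farther back than shut.
Start: joints at [1.072, 0.22, 1.526, -0, 1.395, -0.126], TCP at [227.639, 582.063, 404.7] pointing down, gripper open.
Joint ranges: [-2.98, 2.98], [-0.91, 2.08], [0.09, 2.57], [-1.24, 4.39], [0.2, 2.65], [-2.68, 2.68]. Speed limits (rad/s): [2.57, 2.57, 3.01, 3.14, 3.14, 3.14].

### API

Orientations are given as a unit quaternion [x, y, z, w].
In Python, from workcell import manip, jaws, read_state, imaging gives the robot as it stands. Calls block until the motion is done:
- manip.move_to(position, orientation): joint-space move of the TCP to a pose.
- manip.move_linear(position, velocity=150, ori=None): straight line of the TCP; ori=None keeps the orientation; velocity is the mean speed in mm/s.
- manip.goto_joints(angles): joint-space move.
- jaws.move_gripper(opening): opening from 0.0 (shut) to 1.0 (fully open); the grip force is fixed at half the most; returns when the fingers have stopped.
- manip.wait(seconds).
- manip.solve_ik(position, orientation): joint angles nearest the present ones, or None.
- read_state(): the state.
- imaging.get_image(name): name is "scene" or "top"; returns the picture (480x640x3 uint8, blue, green, red); there is no depth.
- imaging.camera_model(name): a dict with "fx", "fy", "cx", "cy" (pixels), "rvec" (rotation vector, rad) and "tvec" (3), from world to camera coordinates, as OpenCV has them. Camera axes: x right, y down, z forward; pixel columns grow to the right and rows downward; lengths in mm; the calibration is good to about 2 mm. A picture is of the moment at which its call begins. camera_model takes no time and is no camera call.
A pose or a line that the arm cannot do raises manip.MotionError and nothing moves.
- manip.finish_job(): hands the job in; it is judged then, once.
The state is a dict: "clock": time; "joint_positions": joint angles; "qvel": joint speeds; "joint_efforts": joint torques, N m; "position": TCP position; "orientation": TCP orientation; "wrist_force": force on the tool from outside, world axes, zero at the start; "ft_torque": the same for the moment, N m; "finger_gap": opening from 0.0 (shut) to 1.0 (fully open); "grasp_force": force on a finger pad.
Only numpy, scipy, OpenCV 4.12 (cv2) and the standard library are available. Lean on these libraries where they do the work, as an engineer would, in place of code of your own. Each camera call takes 0.05 s, during which the arm holds its last target. There are 200 camera calls.

### The job

Pull the steel tray all the way out from under the serving board, then wipe every piece of brittle off the board into the tray with the scraper block, never touching the pieces with the gripper or arm. Leave the tray out, stand the scraper upright and wholly on the cork mat, and leave the dishes and the chopstick rest where they are.

Things in the scene. Friction and masses are not known exactly. Their poses are not given: they have to be found in the camera images.
- board: light wood serving board, fixed, 200 mm (its x) by 240 mm (its y), flat top face 62 mm above the cart; origin at the centre of its underside, z up. A rim 20 mm wide and 10 mm high stands on top along both x sides and along the +y end, so the free top face spans x -80 to +80 and y -120 to +100 mm; the -y end (y = -120) has no rim. The steel tray slides out from under this -y end
- tray (a joint): how far the tray is pulled out from under the board, along the board's -y: 0 = home, 0.12 = all the way out (m); it slides with about 2 N of friction and stays where left
- tray_in (a point): centre of the inner floor of the steel tray (moves with it), 7 mm above the cart, axes like the board's. Tray: 168 mm (x) by 200 mm (y) outside, walls 4 mm thick, inside 36 mm deep, rim 43 mm above the cart, open on top; home, its front outer face lies 118 mm from the board's centre towards -y
- tray_grip (a point): centre of the tray's handle bar (moves with it): a level steel bar 90 mm long (x), 12 mm thick (y), 22 mm tall, its top 55 mm above the cart, its centre 42 mm in front of the tray's front face and free above and below; two 10 mm posts at x = +-40 mm join it to the tray
- scraper: scraper block: a steel foot 110 mm (its x) by 36 mm (its y) by 18 mm high, on it a wooden grip ridge 96 mm (x) by 24 mm (y), from 18 to 70 mm above the underside; 0.25 kg, origin at the centre of its underside, z up; it starts standing on the cart
- mat: cork mat, fixed on the cart, 150 mm (its x) by 90 mm (its y), 5 mm thick; origin at the centre of its underside
- piece0: piece of sesame brittle, a flat irregular brown chip about 30 by 24 mm, 12 mm thick, 12 g, lying on the board; origin at the centre of its underside
- piece1: piece of sesame brittle, a flat irregular brown chip about 30 by 24 mm, 12 mm thick, 12 g, lying on the board; origin at the centre of its underside
- piece2: piece of sesame brittle, a flat irregular brown chip about 30 by 24 mm, 12 mm thick, 12 g, lying on the board; origin at the centre of its underside
- piece3: piece of sesame brittle, a flat irregular brown chip about 30 by 24 mm, 12 mm thick, 12 g, lying on the board; origin at the centre of its underside
- piece4: piece of sesame brittle, a flat irregular brown chip about 30 by 24 mm, 12 mm thick, 12 g, lying on the board; origin at the centre of its underside
- dish_a: white round ceramic dipping dish, 80 mm across, 23 mm high; origin at the centre of its underside; a bystander
- dish_b: white round ceramic dipping dish, 80 mm across, 23 mm high; origin at the centre of its underside; a bystander
- dish_c: white round ceramic dipping dish, 80 mm across, 23 mm high; origin at the centre of its underside; a bystander
- dish_d: white round ceramic dipping dish, 80 mm across, 23 mm high; origin at the centre of its underside; a bystander
- chopstick_rest: green glass chopstick rest, 70 by 24 mm, 17 mm high; origin at the centre of its underside; a bystander

How it is judged:
By the outcome, as a careful person would: the job done as asked, in the order asked, and still so for the second after the job is handed in, with the robot touching nothing.
It also fails if it takes over 72 s, if anything falls off the work surface, if the arm or the gripper's body presses on something with over 40 N, if the wrist force passes 120 N, or if a joint passes its speed limit or range.

## Working session

There is one attempt and no reset: what is moved stays moved. The work goes in short steps, each a Python script; the robot and the scene stay as the last script left them, time stands still between calls to the robot, and variables do not carry over. Pictures are saved under pics/ and viewed, at most 10 in all, crops included, and the job is handed in when it is done.

```bash
ls; mkdir -p pics; python3 - <<'E'
from workcell import manip,jaws,read_state,imaging
import cv2
for n in("top","scene"):
    cv2.imwrite(f"pics/{n}0.png",imaging.get_image(n)); print(imaging.camera_model(n))
s=read_state();print(s,manip.grasp_offset)
E
```

```text
pics
{'fx': 434.2329052431669, 'fy': 434.2329052431669, 'cx': 321.64629020427225, 'cy': 236.0611104326755, 'rvec': array([ 2.16096595, -2.10548495,  0.18556924]), 'tvec': array([  14.22400664,  539.12727602, 1093.54141114])}
{'fx': 544.2929574793957, 'fy': 544.2929574793957, 'cx': 323.5728771545224, 'cy': 243.0936941719217, 'rvec': array([ 1.73309647,  1.81733994, -0.74828068]), 'tvec': array([  -9.38578883, -333.38262762, 1601.91641541])}
{'clock': 0.1, 'joint_positions': array([ 1.07189740e+00,  2.21178495e-01,  1.52751767e+00, -2.96657899e-05,
        1.39470854e+00, -1.26091642e-01]), 'qvel': array([ 0.00120328, -0.00109203, -0.00370213,  0.00013017,  0.00027489,
        0.00082585]), 'joint_efforts': array([ 2.00962699e-03, -4.98247540e+01, -3.90545619e+01,  1.01900675e-04,
        5.67364477e-03, -2.25148131e-05]), 'position': array([227.52821569, 581.84738124, 403.67791467]), 'orientation': array([ 1.85323399e-01,  9.82677168e-01, -8.66633608e-04, -2.64648581e-04]), 'wrist_force': array([ 0.33613605, -0.12578063,  0.35679542]), 'ft_torque': array([-0.01330889,  0.08225495, -0.06572545]), 'grasp_force': 0.0, 'finger_gap': 0.9934793928392887} 154.70000000000002
```

View pics/top0.png

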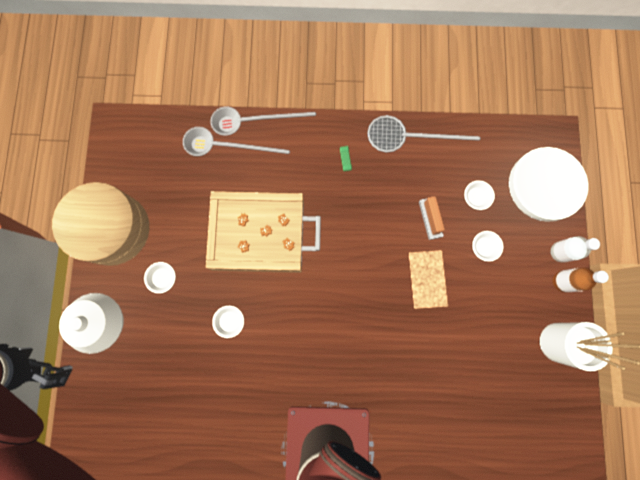

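View pics/scene0.png

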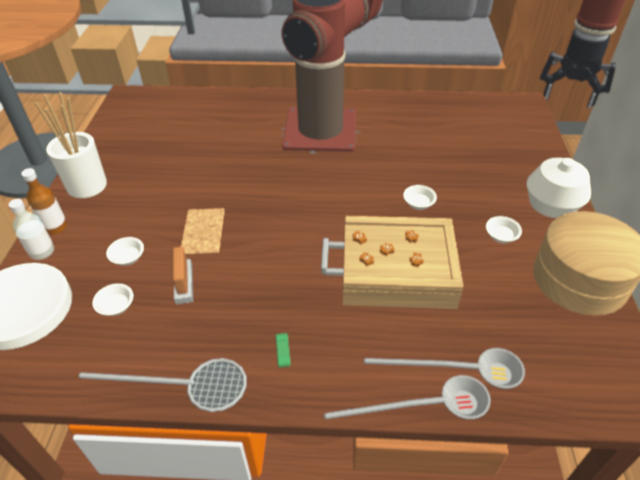

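Top view: the board spans about (207..303, 192..270) with its open end and handle (311,233) facing right (world -y). The scraper is near (432,218), the mat near (429,279), the pieces at (243,220), (283,220), (266,231), (244,246) and (288,244), and the rest at (346,158). Next I'll measure these properly.

```bash
cat > h.py <<'E'
import numpy as np,cv2
from workcell import manip,jaws,read_state,imaging
from scipy.spatial.transform import Rotation as Ro
def ray(n,uv,z):
    m=imaging.camera_model(n);R=cv2.Rodrigues(m["rvec"])[0];C=-R.T@m["tvec"]
    uv=np.atleast_2d(np.float64(uv))
    d=np.c_[(uv[:,0]-m["cx"])/m["fx"],(uv[:,1]-m["cy"])/m["fy"],np.ones(len(uv))]@R
    return (C+d*((z-C[2])/d[:,2])[:,None])[:,:2]
def proj(n,P):
    m=imaging.camera_model(n);R=cv2.Rodrigues(m["rvec"])[0]
    p=np.atleast_2d(P)@R.T+m["tvec"];return np.c_[p[:,0]/p[:,2]*m["fx"]+m["cx"],p[:,1]/p[:,2]*m["fy"]+m["cy"]]
def blobs(mask,amin):
    c,_=cv2.findContours(mask.astype(np.uint8),cv2.RETR_EXTERNAL,cv2.CHAIN_APPROX_NONE)
    return sorted([k for k in c if cv2.contourArea(k)>amin],key=cv2.contourArea,reverse=True)
def cen(c):
    M=cv2.moments(c);return [M["m10"]/M["m00"],M["m01"]/M["m00"]]
def rect(n,c,z): # min-area rect of contour in the plane z
    return cv2.minAreaRect(ray(n,c[:,0],z).astype(np.float32))
E
python3 - <<'E'
from h import *
np.set_printoptions(precision=1,suppress=True)
img=cv2.imread("pics/top0.png");h=cv2.cvtColor(img,cv2.COLOR_BGR2HSV);H,S,V=cv2.split(h)
def roi(x0,y0,x1,y1):
    m=np.zeros(H.shape,bool);m[y0:y1,x0:x1]=1;return m
for n in("top","scene"):
    m=imaging.camera_model(n);print(n,-cv2.Rodrigues(m["rvec"])[0].T@m["tvec"])
b=blobs((V>120)&(H>10)&(H<30)&roi(195,180,304,280),500)[0]
print("board",rect("top",b,72),cv2.boundingRect(b))
t=blobs((S<70)&(V>110)&roi(300,205,330,260),20)
for c in t:print("handle",rect("top",c,55),cv2.boundingRect(c))
m=blobs((V>120)&(S>50)&roi(400,240,455,315),300)[0];print("mat",rect("top",m,5))
for c in blobs((H<14)&(S>150)&(V>110)&roi(410,185,450,245),30):print("ridge",rect("top",c,70),cv2.contourArea(c))
for c in blobs((S<70)&(V>110)&roi(410,185,450,245),20):print("foot",rect("top",c,18),cv2.contourArea(c))
pc=blobs((H<16)&(S>140)&roi(222,202,300,262),15)
for c in pc:print("piece",cen(c),ray("top",cen(c),70),cv2.contourArea(c))
a=cv2.resize(img[180:280,200:330],None,fx=6,fy=6,interpolation=cv2.INTER_CUBIC)
b2=cv2.resize(img[180:320,400:510],None,fx=4,fy=4,interpolation=cv2.INTER_CUBIC)
o=np.zeros((600,800,3),np.uint8);o[:460,:598]=cv2.resize(a,(598,460));o[:254,600:800]=cv2.resize(b2,(200,254))
sc=cv2.imread("pics/scene0.png")[230:310,160:210];o[260:580,600:800]=cv2.resize(sc,(200,320),interpolation=cv2.INTER_CUBIC)
cv2.imwrite("pics/c1.png",o)
E
```

```text
top [ 344.8   28.8 1169.2]
scene [1355.8   84.5  912.1]
board ((542.9812622070312, 199.49273681640625), (212.5323944091797, 249.24330139160156), 0.027350062504410744) (205, 190, 99, 84)
handle ((544.6494750976562, 57.03349304199219), (91.16936492919922, 48.068180084228516), 0.10027257353067398) (301, 216, 20, 35)
mat ((443.3143005371094, -258.0049133300781), (146.96673583984375, 202.75257873535156), 89.70793914794922)
ridge ((597.9948120117188, -244.39523315429688), (90.03421783447266, 157.21409606933594), 89.48350524902344) 475.5
foot ((597.1206665039062, -256.71856689453125), (115.390380859375, 39.41740798950195), 25.494260787963867) 192.5
piece [267.14529914529913, 231.1111111111111] [[543.7 168.7]] 39.0
piece [244.24537037037032, 245.54166666666666] [[504.6 225.5]] 36.0
piece [289.03755868544596, 244.6056338028169] [[510.1 111.1]] 35.5
piece [243.78835978835977, 219.66666666666666] [[572.1 230.4]] 31.5
piece [285.2894736842105, 222.31578947368422] [[568. 123.]] 19.0
```

View pics/c1.png

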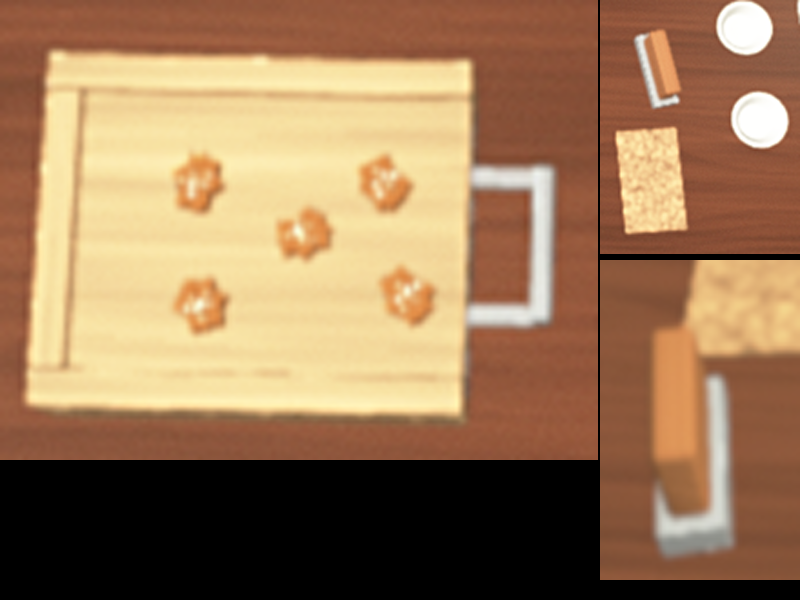

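The crop shows the scraper's ridge leaning away with its foot visible on the +y side. The board is tilted a few degrees. My masks let table pixels in, so I'll tighten them using sampled colours.

```bash
python3 - <<'E'
from h import *
np.set_printoptions(precision=1,suppress=True)
img=cv2.imread("pics/top0.png");h=cv2.cvtColor(img,cv2.COLOR_BGR2HSV);H,S,V=[a.astype(int) for a in cv2.split(h)]
for u,v in((432,213),(437,225),(429,215),(405,215),(423,215),(250,205),(430,280)):print(u,v,h[v,u])
def roi(x0,y0,x1,y1):
    m=np.zeros(H.shape,bool);m[y0:y1,x0:x1]=1;return m
tab=np.median(img[200:235,375:410].reshape(-1,3),0);D=np.abs(img.astype(int)-tab).sum(2);print("table",tab)
b=blobs((V>190)&(H>12)&roi(195,180,310,280),500)[0]
q=cv2.approxPolyDP(b,8,True)[:,0];print("board",q.tolist(),ray("top",q,72).tolist(),rect("top",b,72))
hd=blobs((S<60)&(V>130)&roi(300,205,330,260),20)
for c in hd:print("handle",rect("top",c,55),cv2.boundingRect(c))
m=blobs((D>150)&(V>150)&roi(395,240,460,320),300)[0];print("mat",rect("top",m,5),cv2.boxPoints(rect("top",m,5)))
ri=(S>130)&(V>140)&(D>60)&roi(410,190,455,245)
for c in blobs(ri,30)[:2]:
    print("ridge",cv2.contourArea(c),cv2.boundingRect(c))
    for z in(70,18):print(z,rect("top",c,z),cv2.boxPoints(rect("top",c,z)).tolist())
fo=(S<90)&(V>120)&roi(410,185,455,245)
for c in blobs(fo,20):print("foot",rect("top",c,9),cv2.boundingRect(c))
un=blobs((ri|fo),100)[0]
for z in(0,18):print("union",cv2.boxPoints(rect("top",un,z)).tolist())
E
```

```text
432 213 [ 13 140 232]
437 225 [ 13 140 233]
429 215 [ 12 152 185]
405 215 [  8 150 138]
423 215 [ 20  12 189]
250 205 [ 21  90 246]
430 280 [ 19 101 246]
table [ 57.  82. 141.]
board [[211, 191], [206, 267], [300, 268], [309, 249], [300, 246], [309, 219], [301, 193]] [[645.6703842568785, 319.70098417715496], [446.9849615119581, 318.65820142048625], [450.647393940008, 80.92701460222004], [499.7787490876413, 59.63870824312036], [506.90465330788237, 82.84365283323879], [577.9185888511354, 62.025452761597165], [646.6099391034231, 84.99446437436696]] ((545.95263671875, 190.86138916015625), (201.92189025878906, 262.12213134765625), 0.19954298436641693)
handle ((544.6476440429688, 57.18923568725586), (91.21646118164062, 47.67639923095703), 0.039347611367702484) (301, 216, 20, 35)
mat ((437.620361328125, -259.07501220703125), (151.1171875, 91.08600616455078), 5.067010402679443) [[ 358.3 -220.4]
 [ 366.4 -311.1]
 [ 516.9 -297.8]
 [ 508.9 -207. ]]
ridge 393.0 (425, 196, 20, 38)
70 ((600.3284912109375, -261.3028259277344), (96.11959075927734, 32.65032196044922), 13.978256225585938) [[549.748474
[... 185 characters left out ...]
691650390625), (100.66690826416016, 34.19492721557617), 13.978233337402344) [[559.4436645507812, -270.5939636230469], [567.7035522460938, -303.7762756347656], [665.3894653320312, -279.4598693847656], [657.1295776367188, -246.27755737304688]]
foot ((602.1644287109375, -265.3797607421875), (115.89252471923828, 42.71646499633789), 17.507736206054688) (419, 198, 25, 42)
union [[543.4345703125, -262.6903076171875], [555.79248046875, -312.65679931640625], [670.39208984375, -284.313720703125], [658.0341796875, -234.34722900390625]]
union [[540.376708984375, -258.2026672363281], [552.5443115234375, -307.3998718261719], [665.379638671875, -279.4931945800781], [653.2120361328125, -230.29598999023438]]
```

Measurements agree with the given sizes:

| Item | Centre (mm) | Yaw | Check |
|---|---|---|---|
| Board | (545.5, 201) | about 0.3° | |
| Handle bar | (545, 40) | | 91 mm long |
| Scraper | (604, -267) | 14° | |
| Mat | (437.6, -259) | 5° | 151×91 mm |

First move: pull the tray.

```bash
cat >> h.py <<'E'
G=manip.grasp_offset
def q(deg):
    t=np.radians(deg)/2;return [-np.sin(t),np.cos(t),0,0]
def st(msg):
    s=read_state();print(msg,"t%.1f"%s["clock"],s["position"].round(1),"F",s["wrist_force"].round(1),"gap %.3f gf %.1f"%(s["finger_gap"],s["grasp_force"]));return s
E
python3 - <<'E'
from h import *
x,y=545,40
jaws.move_gripper(0.38)
manip.move_to([x,y,G+130],q(0)); st("above")
manip.move_linear([x,y,G+45],120); st("down")
jaws.move_gripper(0.0); st("grip")
manip.move_linear([x,y-117,G+45],90); s=st("pulled")
for d in range(118,127):
    manip.move_linear([x,y-d,G+45],30); s=st(d)
    if abs(s["wrist_force"][1])>15: break
cv2.imwrite("pics/top1.png",imaging.get_image("top"))
E
```

```text
above t2.9 [545.1  40.7 284.9] F [ 0.1 -0.3  0.5] gap 0.379 gf 0.0
down t3.8 [545.5  40.  200.4] F [-0.2 -0.   0.3] gap 0.386 gf 0.0
grip t4.1 [545.6  40.  201. ] F [-0.4 -0.5  5.9] gap 0.127 gf 59.0
pulled t5.6 [545.9 -77.7 200.9] F [ 1.6 -0.2  5. ] gap 0.129 gf 59.1
118 t5.8 [546.  -78.2 201. ] F [1.4 0.5 6. ] gap 0.129 gf 59.2
119 t6.1 [546.  -78.4 201. ] F [2.4 6.9 6.3] gap 0.133 gf 59.3
120 t6.3 [546.  -78.7 200.9] F [2.4 8.7 6.8] gap 0.135 gf 59.5
121 t6.6 [546. -79. 201.] F [ 3.2 13.5  8.7] gap 0.127 gf 59.7
122 t6.8 [546.  -79.2 200.9] F [ 3.2 17.9  8.5] gap 0.135 gf 59.9
```

View pics/top1.png

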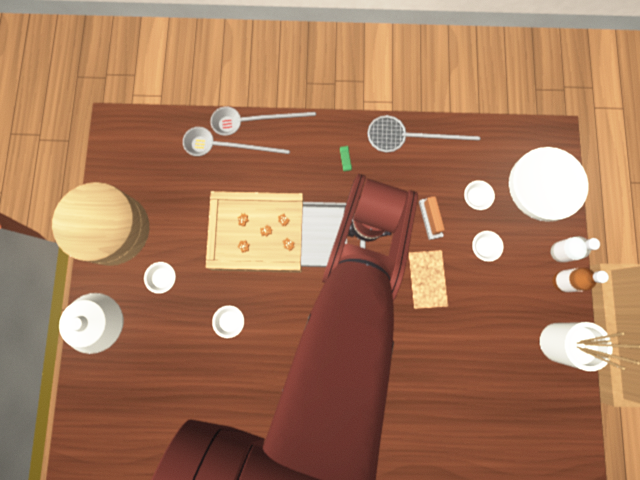

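The tray is out: the stop force rises at y≈-78.5, and the picture shows the tray between columns 303 and 350. The pieces have not moved. Next I'll release the handle and grasp the scraper.

```bash
python3 - <<'E'
from h import *
s=read_state();p=s["position"]
jaws.move_gripper(0.38); manip.move_linear([545,-79,G+140],200); st("up")
jaws.move_gripper(0.65)
x,y=603.7,-267.4
manip.move_to([x,y,G+120],q(14)); st("above")
manip.move_linear([x,y,G+47],100); st("down")
jaws.move_gripper(0.0); st("grip"); manip.wait(.2); s=st("grip")
print(s["orientation"])
manip.move_linear([x,y,G+150],150); st("lift")
cv2.imwrite("pics/s2.png",imaging.get_image("scene"))
E
```

```text
up t7.8 [544.6 -79.1 293.9] F [ 0.4  0.6 -0.6] gap 0.381 gf 0.0
above t9.0 [ 603.5 -266.6  274.2] F [ 0.1 -0.2  0.7] gap 0.650 gf 0.0
down t9.9 [ 604.1 -267.7  202.3] F [-0.1 -0.3  0.2] gap 0.649 gf 0.0
grip t10.2 [ 604.1 -267.5  202.7] F [-0.8 -0.4  4. ] gap 0.270 gf 59.5
grip t10.4 [ 604.1 -267.5  202.7] F [0.  1.2 5.2] gap 0.273 gf 59.8
[-1.21901913e-01  9.92541891e-01 -4.22695008e-04  5.81888505e-04]
lift t11.3 [ 603.2 -267.1  303.1] F [ 0.6  0.3 -3.2] gap 0.271 gf 58.8
```

View pics/s2.png

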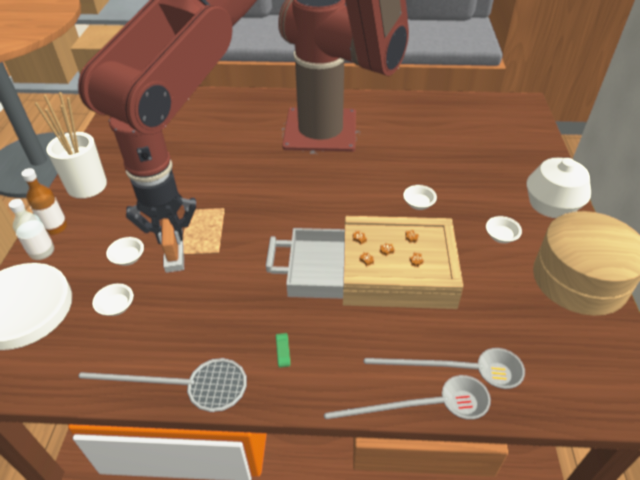

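```bash
python3 - <<'E'
from h import *
x=538.5;zt=202.7+62+0.8
manip.move_to([x,271,360],q(0)); st("above")
manip.move_linear([x,271,zt+8],120); s=st("near")
manip.move_linear([x,271,zt],30); s=st("low")
z=zt+(zt-s["position"][2])
if abs(s["wrist_force"][2])<15: manip.move_linear([x,271,z],20); s=st("trim")
else: z=zt
manip.move_linear([x,73,z],80); st("end")
manip.move_linear([x,73,z+100],150)
manip.move_to([x,300,z+100],q(0)); st("back")
cv2.imwrite("pics/top3.png",imaging.get_image("top")); cv2.imwrite("pics/s3.png",imaging.get_image("scene"))
a=cv2.imread("pics/top3.png")[180:280,190:390];b=cv2.imread("pics/s3.png")[200:320,250:490]
cv2.imwrite("pics/c3.png",np.vstack([cv2.resize(a,(600,300)),cv2.resize(b,(600,300))]))
E
```

```text
above t13.3 [539.  270.2 359.8] F [ 0.6  0.4 -3.3] gap 0.274 gf 58.8
near t14.2 [539.  271.1 274.4] F [-0.4 -0.4 -2.4] gap 0.273 gf 58.9
low t14.6 [538.4 271.  265.3] F [ 0.4  0.1 -3. ] gap 0.272 gf 58.8
trim t14.8 [538.6 271.  265.8] F [-0.1  0.3 -2.6] gap 0.273 gf 58.8
end t17.5 [538.5  73.2 265.7] F [-0.   0.1 -2.5] gap 0.275 gf 58.9
back t19.2 [538.5 299.1 364.8] F [ 0.3 -0.8 -2.6] gap 0.273 gf 58.9
```

View pics/c3.png

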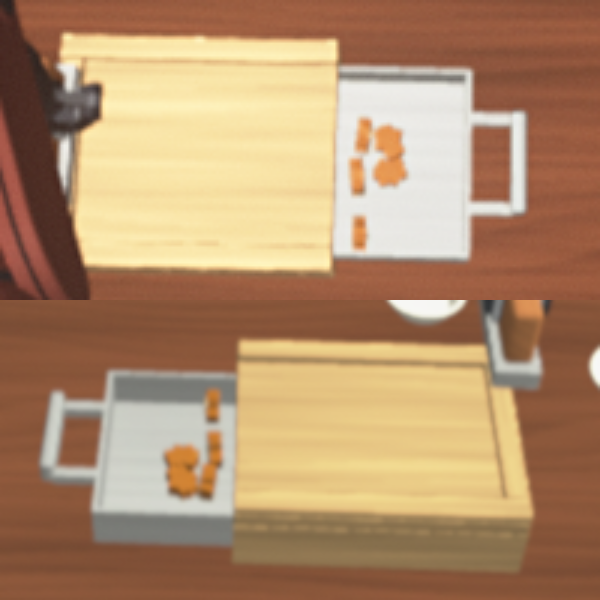

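The board is bare and all five pieces lie in the tray, at about columns 350–405 of the top crop. Next I'll stand the scraper on the mat.

```bash
python3 - <<'E'
from h import *
x,y,zt=437.6,-259.1,202.7+5+0.5
manip.move_to([x,y,360],q(5)); st("above")
manip.move_linear([x,y,zt+10],120); st("near")
z=zt+1
for i in range(6):
    manip.move_linear([x,y,z],20); s=st("low")
    if s["wrist_force"][2]>1 or s["position"][2]<zt-0.3: break
    z-=0.7
jaws.move_gripper(0.6); st("open")
manip.move_linear([x,y,G+130],120)
manip.move_to([350,200,420],q(20)); st("away")
cv2.imwrite("pics/top4.png",imaging.get_image("top")); cv2.imwrite("pics/s4.png",imaging.get_image("scene"))
a=cv2.imread("pics/top4.png");b=cv2.imread("pics/s4.png")
cv2.imwrite("pics/c4.png",np.vstack([cv2.resize(a[140:320,200:520],(534,300)),cv2.resize(b[170:370,100:456],(534,300))]))
E
```

```text
above t21.3 [ 438.  -258.6  360.1] F [-1.6 -0.2 -2.4] gap 0.282 gf 58.9
near t22.7 [ 438.  -259.4  219.1] F [-0.2 -0.7 -2.2] gap 0.271 gf 58.9
low t23.3 [ 437.6 -259.1  209.1] F [ 0.  -0.4 -3.5] gap 0.276 gf 58.9
low t23.5 [ 437.6 -259.1  208.5] F [ 0.3  0.2 -2.1] gap 0.275 gf 58.9
low t23.8 [ 437.6 -259.1  207.8] F [ 0.2  0.6 -2.3] gap 0.272 gf 58.9
open t24.1 [ 437.7 -259.2  208.1] F [-0.5  0.2  0.4] gap 0.601 gf 0.0
away t26.7 [350.4 199.5 419.6] F [-0.2 -0.4 -0.1] gap 0.601 gf 0.0
```

View pics/c4.png

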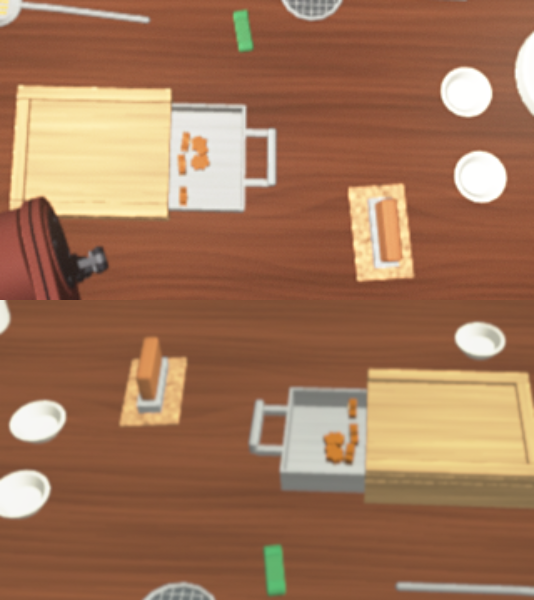

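The scraper stands upright in the middle of the mat (top crop (385,232)), the pieces are in the tray, and nothing else has moved. I'll check how far the tray is out, then hand in.

```bash
python3 - <<'E'
from h import *
img=cv2.imread("pics/top4.png");_,S,V=cv2.split(cv2.cvtColor(img,cv2.COLOR_BGR2HSV))
m=np.zeros(S.shape,bool);m[190:275,350:375]=1
c=blobs((S<60)&(V>130)&m,20)[0];y=ray("top",c[:,0],55)[:,1].min();print("front edge",y,"travel",33.3-y)
if 33.3-y>116: print(manip.finish_job())
E
```

```text
front edge -84.88303460676445 travel 118.18303460676445
the job is handed in; nothing more can be done
None
```

The job is handed in at about 27 s: the tray is pulled out to its stop (118 mm by camera, within about 1 pixel of 120), all five pieces are in it, the scraper stands upright on the mat, and the dishes and chopstick rest look unmoved.

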